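# Rinse the claw chisel and clip it back into its own rack slot

### The job

Put the three-toothed claw chisel away: first dip its teeth below the rim of the open terracotta rinsing pot, then lay it in the rack slot whose label shows three teeth, teeth at the low end. Push its teeth against the slot's sprung foot plate, without ramming it hard against its end stop, so that the butt drops in front of the steel lip at the high end, and leave the chisel clipped fully home and let go. Do not knock over or shove the pot, and leave the point chisel and the other loose things on the table alone.

Things in the scene. Friction and masses are not known exactly. Their poses are not given: they have to be found in the camera images.
- claw_chisel: Claw chisel, steel bar 200 mm long, about 0.3 kg, lying flat, teeth away from the robot. Origin: mid-length, on the shank's underside; x from teeth (-100 mm) to butt (+100), z up. Shank 14 x 14 mm square from x = -49 to +100 (z 0 to 14): grip it near the origin. Head 34 mm wide, 8 mm thick, from -85 to -49; three teeth 8 mm wide from -100 to -85 (z 3 to 11 mm).
- claw_edge (a point): Middle of the claw chisel's tooth tips: x = -100, y = 0, z = 7 mm in its frame; its axes are the chisel's.
- claw_butt (a point): Centre of the claw chisel's butt face: x = +100, y = 0, z = 7 mm in its frame.
- claw_cradle: Fixed sloping wooden slot of the claw chisel, one of three side by side 85 mm apart on a rack, in changing order; the flat chisel fills its own, the point chisel's is empty too. x points up the slope (30 degrees above level, towards the robot), z out of the slope (leans 30 degrees away from the robot). The chisel is home when its origin and axes coincide with this frame.
- claw_label (a point): Centre of the claw slot's label, a white plate 36 x 60 mm past the slot's high end (x = 133 mm in claw_cradle) with three short dark raised bars side by side. The flat slot's label has one wide bar, the point slot's one slim bar.
- claw_saddles (a point): Origin of claw_cradle again, on the saddle floors. Two wooden U saddles bear the shank's underside at z = 0: at x -42 to -28 and 65 to 85 mm, channel 20 mm wide, walls 6 mm thick and 10 mm high. Between them the board lies 20 mm lower, so fingers have room beside the shank. All in claw_cradle's frame.
- claw_home_edge (a point): Where claw_edge must be at home: x = -100, z = 7 mm in claw_cradle. Here a sprung steel foot plate, 44 mm wide, z -20 to +34 mm, faces up the slope; free, its face is at x = -94 mm, so the chisel only fits if it is pressed back along -x with the chisel held parallel to the slope, its underside over the lip (z above 10 mm).
- claw_home_butt (a point): Where claw_butt must be at home: x = +100, z = 7 mm in claw_cradle. Here stands a fixed steel lip 32 mm wide, face at x = +100, top at z = 8 mm. With the foot pressed back so that the butt is short of x = +100, the chisel is lowered along -z onto the saddles and let go; the spring then holds the butt against the lip.
- claw_foot (a joint): Travel of the claw slot's sprung foot plate (m): 0 free, 0.006 chisel home, 0.011 hard stop. It pushes back with 2 N at first touch plus 0.7 N per mm: 6.2 N at 6 mm, 8.3 N at 9 mm, 9.7 N at the stop; press until it resists with about 8 N. The teeth rub on the plate and can hang a few mm above home: a push of 6 to 8 N down on the shank near its head seats them.
- pot: Open terracotta rinsing pot, loose, 0.5 kg, empty, 60 mm high, outer radius 50 mm at the foot and 55 mm at the rim, wall 4 mm, floor 5 mm thick. Origin: centre of its underside, z up.
- point_chisel: Bystander: the point chisel, a like 200 mm steel bar with 14 mm square shank but a slim pointed end; lies on the table next to the claw chisel (either may be the nearer to the middle). Origin and axes as for the claw chisel. Leave alone.
- whetstone: Bystander: grey block 50 x 150 x 25 mm beyond the chisels' teeth; origin centre of its underside.
- chip: Bystander: white stone chip 50 x 35 x 22 mm on the robot's side of the pot; origin centre of its underside.
- brush: Bystander: dusting brush lying on the robot's side of the rack.
- rasp: Bystander: screwdriver-like scraper with a round handle, lying at the far right of the chisels.
Mind the look-alikes: they are no part of the job. Leave any green look-alike of the claw_chisel alone. Of the things that look like the pot, the larger one is meant.

How it is judged:
By the outcome, as a careful person would: the job done as asked, in the order asked, and still so for the second after the job is handed in, with the robot touching nothing.
It also fails if it takes over 58 s, if anything falls off the work surface, if the arm or the gripper's body presses on something with over 40 N, if the wrist force passes 120 N, or if a joint passes its speed limit or range.

### The arm

A 6-joint arm with a two-finger parallel gripper is mounted at the origin on the work surface. World frame = base frame: x ahead of the robot, y to its left, z up, the work surface at z = 0. Lengths are in m, angles in rad, forces in N, time in s.
With the tool pointing down it reaches from about 0.35 to 0.85 m from the base axis. Payload 8.1 kg.
Tool frame: the origin (TCP) lies at the centre of the arm's flange, where the gripper is bolted on; the fingertips stand 186 mm ahead of it and the grasp point (between the pads) lies 167 mm ahead of it; z points along the fingers, y is the line along which they close (so a half turn about z gives the same grasp; the last joint's range is limited). The gripper opens to 93 mm and grips with 3 to 60 N. Pads are 15 mm wide; open, the fingers measure 128 mm over their backs; the gripper's body (75 mm by 188 mm) begins 65 mm behind the grasp point.
Start: joints at [-1.295, 0.13, 1.488, -0, 1.523, -0.085], TCP at [0.212, -0.561, 0.405] pointing down, gripper open.
Joint ranges: [-2.96, 2.96], [-0.89, 2.26], [0.02, 2.5], [-1.34, 4.48], [0, 2.73], [-2.66, 2.66]. Speed limits (rad/s): [2.39, 2.39, 2.79, 3.14, 3.14, 3.14].

### API

Orientations are given as a rotation vector (axis times angle).
In Python, from plant import robot gives the robot as it stands.
- The arm moves only by the tool apply_moves, never from a script. Its argument "series" is a list of rows, each a list of 2 entries, a list of its own where there are three numbers: the shift along the tool's x, y, z in mm, then the turn, a rotation vector about the tool's x, y, z in rad. A call has 1 to 12 rows; each row shifts and turns the commanded pose from where the row before left it, along the tool's axes as they then stand; what a row does not reach is not made up. A row lasts 1/12 s, in which the tool goes at most 41.7 mm and 7.16 degrees, less where a joint would pass 70% of its speed; a pose out of reach is approached as far as the arm can. A call is refused whole if a number of a shift passes 41.7 or a number of a turn 0.125, either way. A call with a gripper value outside its range is refused whole. "claw" is the opening, from 0 (shut) to 1 (fully open), set as the call begins (left out, the last holds). The fingers move at their own pace and stop on an object; "newtons" is the grip in N (left out, the last holds). Time passes only in rows, so rows that do not move let the fingers close. It gives the time, the measured TCP pose, the force, the opening and the grip force at its end, in the units of the state.
- robot.read_state(): the state, without advancing time (a new reading comes with each control period).
- robot.read_camera(name): name is "scene" or "top" or "wrist"; returns (picture, depth): 400x640x3 uint8, blue, green, red; 400x640 float32, m along the optical axis (not along the pixel's ray), 0 where there is no reading.
- robot.calibration(name): a dict with "fx", "fy", "cx", "cy" (pixels), "extrinsics" (4x4, takes a point from world to camera coordinates). Camera axes: x right, y down, z forward; pixel columns grow to the right and rows downward; lengths in m; the calibration is good to about 2 mm. A picture is of the moment at which its call begins: read the wrist's pose just before it. calibration takes no time and is no camera call; for the wrist camera it gives the pose at the moment of the call.
- robot.close_job(): hands the job in; it is judged then, once.
The state is a dict: "t": time; "q": joint angles; "dq": joint speeds; "joint_torque": joint torques, N m; "tool_pos": TCP position; "orientation": TCP orientation; "force": force on the tool from outside, world axes, zero at the start; "wrist_torque": the same for the moment, N m; "opening": finger opening in m; "gripper_force": force on a finger pad.
Only numpy, scipy, OpenCV 4.12 (cv2) and the standard library are available. Lean on these libraries where they do the work, as an engineer would, in place of code of your own. Each camera call takes 0.05 s, during which the arm holds its last target. There are 200 camera calls.

## Working session

There is one attempt and no reset: what is moved stays moved. The work goes in short steps, Python scripts to look and compute and a tool call to move; the robot and the scene stay as the last step left them, time stands still between calls to the robot, and variables do not carry over. Pictures are saved under pics/ and viewed, at most 10 in all, crops included, and the job is handed in when it is done.

Besides the shell and the picture viewer there is one more tool, called after "Request:" as a command line: name --argument value ..., lists and objects as JSON in quotes. apply_moves: Moves the arm, as the interface text tells. Its arguments: {"type":"object","properties":{"series":{"type":"array"},"claw":{"type":"number"},"newtons":{"type":"number"}},"required":["series"]}

```bash
mkdir -p pics
cat > h.py <<'E'
import numpy as np, cv2
from scipy.spatial.transform import Rotation as R
from plant import robot
def snap(n,f):
    c=robot.calibration(n); p,d=robot.read_camera(n); cv2.imwrite('pics/'+f+'.png',p); np.savez('pics/'+f,d=d,p=p,E=np.array(c['extrinsics']),k=[c['fx'],c['fy'],c['cx'],c['cy']]); return p,d
def cloud(f):
    z=np.load('pics/'+f+'.npz'); d=z['d'];fx,fy,cx,cy=z['k'];v,u=np.mgrid[:d.shape[0],:d.shape[1]]
    P=np.stack([(u-cx)/fx*d,(v-cy)/fy*d,d],-1); E=z['E']; W=(P-E[:3,3])@E[:3,:3]; W[d==0]=np.nan; return W,z['p']
E
python3 - <<'E'
from h import *
snap('top','top0');snap('scene','sc0')
print(robot.read_state())
E
```

```text
{'t': 0.1, 'q': array([-1.29537766e+00,  1.31083150e-01,  1.48913659e+00, -2.17516265e-05,
        1.52299201e+00, -8.54027798e-02]), 'dq': array([-0.00232321, -0.00086534, -0.00367934, -0.00079862,  0.00183988,
       -0.00177657]), 'joint_torque': array([ 8.63061432e-04, -5.61339784e+01, -4.93098485e+01,  7.70621491e-02,
        2.91792856e-02, -5.94972221e-05]), 'tool_pos': array([ 0.2117878 , -0.56116955,  0.40381214]), 'orientation': array([-3.08902093e+00, -5.63420221e-01,  2.75100024e-04]), 'force': array([-0.3387696 , -0.70395281,  0.96871397]), 'wrist_torque': array([ 0.01932158, -0.07081991,  0.00018664]), 'gripper_force': 0.0, 'opening': 0.09278218130337391}
```

View pics/top0.png

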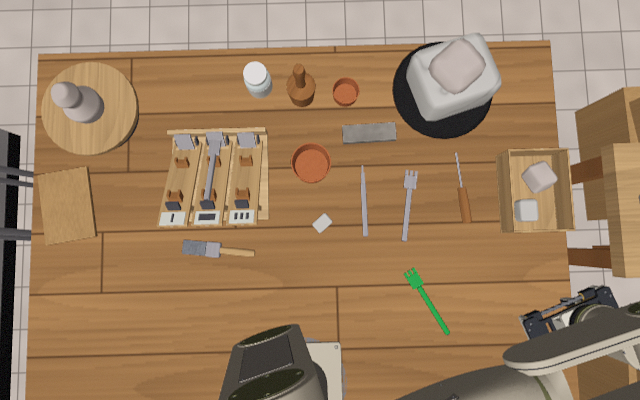

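View pics/sc0.png

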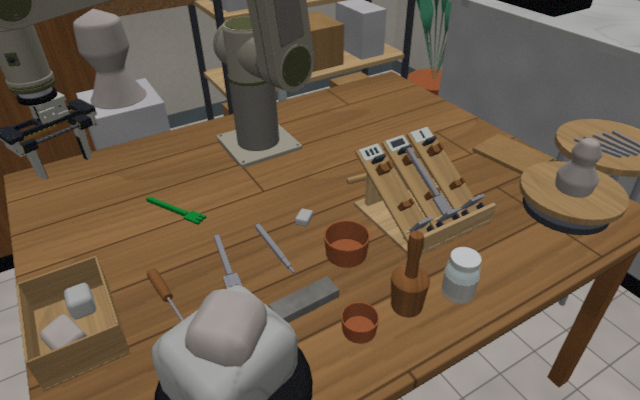

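The top view shows the claw chisel with its teeth at (411,172) and its butt at (405,239). The pot is at (311,163). The three-bar label is the right-hand slot, (242,216), with its foot at about (247,138).

Run:
```python
from h import *
np.set_printoptions(precision=4,suppress=True)
W,p=cloud('top0')
for n,(u,v) in dict(tooth=(411,172),head=(410,182),mid=(408,205),butt=(405,238),table=(385,215),pot=(311,163),label=(242,216),label_l=(172,218),lab_m=(207,217),plate=(247,140),up=(244,192),lo=(246,163),base=(262,190),chip=(321,223),point_t=(363,168),point_b=(365,234)).items(): print(n,W[v,u])
# chisel points
m=np.zeros(p.shape[:2],bool); m[160:250,395:425]=1
q=W[m]; c=p[m].astype(int); s=(q[:,2]>0.005)&(q[:,2]<.03); q=q[s]
print(len(q)); a=q[:,:2]; 
m0=a.mean(0);_,_,vt=np.linalg.svd(a-m0);d=vt[0]; pr=(a-m0)@d; print('axis',d,m0,m0+d*pr.min(),m0+d*pr.max(),np.median(q[:,2]))
# pot rim
q=W[135:190,285:340].reshape(-1,3); r=q[(q[:,2]>.054)&(q[:,2]<.066)]; print('rim',len(r),r.min(0),r.max(0),(cv2.minEnclosingCircle(r[:,:2].astype(np.float32))))
cv2.imwrite('pics/rack.png',cv2.resize(p[120:240,150:280],None,fx=5,fy=5,interpolation=cv2.INTER_CUBIC)[:,:650])
```

```text
tooth [ 0.5677 -0.323   0.0115]
head [ 0.5398 -0.3195  0.0088]
mid [ 0.4752 -0.3108  0.0088]
butt [ 0.3838 -0.2978  0.0107]
table [ 0.4495 -0.2467 -0.0001]
pot [ 0.6022 -0.0428  0.0042]
label [0.4478 0.1266 0.1606]
label_l [0.4474 0.2975 0.1619]
lab_m [0.4475 0.2119 0.1622]
plate [0.6594 0.128  0.0643]
up [0.5089 0.1243 0.1417]
lo [0.593  0.1283 0.0826]
base [0.528  0.0959 0.0128]
chip [ 0.4308 -0.0665  0.0271]
point_t [ 0.5846 -0.1899 -0.0004]
point_b [ 0.3977 -0.1873  0.0134]
531
axis [-0.9914  0.1312] [ 0.492  -0.3115] [ 0.5957 -0.3252] [ 0.3708 -0.2955] 0.011583397561406097
rim 210 [ 0.5429 -0.0956  0.0543] [0.6505 0.0106 0.0644] ((0.5966390371322632, -0.04220820590853691), 0.05474615842103958)
```

View pics/rack.png

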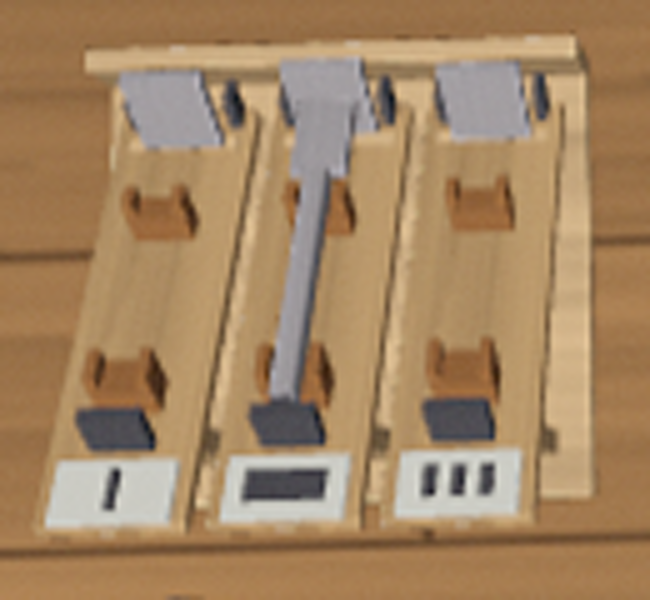

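The enlarged crop confirms that the right-hand slot carries the three-tooth label. It is empty and close to yaw 0.

```bash
cat >> h.py <<'E'
def Rt(yaw,pitch=0): # tool x along world heading yaw, teeth pitched down by 'pitch' (deg)
    return (R.from_euler('z',yaw)*R.from_matrix(np.diag([1,-1,-1.]))*R.from_euler('y',-np.radians(pitch)))
def go(pos,Rg,grasp=True):
    """shift (mm, current tool axes) and then turn needed; pos is grasp point or TCP"""
    s=robot.read_state(); Rc=R.from_rotvec(s['orientation']); p=np.array(pos,float)
    if grasp: p=p-0.167*Rg.as_matrix()[:,2]
    d=Rc.inv().apply(p-s['tool_pos'])*1000; r=(Rc.inv()*Rg).as_rotvec()
    print('t',round(s['t'],2),'F',s['force'].round(1),'open',round(s['opening'],4),'shift',d.round(1),'turn',r.round(3),'rows',np.ceil(np.abs(d).max()/41),np.ceil(np.linalg.norm(r)/.124))
def here():
    s=robot.read_state();Rc=R.from_rotvec(s['orientation']); return s['tool_pos']+0.167*Rc.as_matrix()[:,2]
E
python3 - <<'E'
from h import *
y=np.arctan2(-.131,.991); go([.484,-.311,.36],Rt(y),False)
C=np.array(robot.calibration('wrist')['extrinsics']); s=robot.read_state(); Rc=R.from_rotvec(s['orientation'])
print(Rc.inv().apply(-C[:3,:3].T@C[:3,3]-s['tool_pos']), (C[:3,:3]@Rc.as_matrix()).round(2))
E
```

```text
t 0.1 F [-0.3 -0.7  1. ] open 0.0928 shift [ 343.  -137.9   44.1] turn [-0.002  0.     0.492] rows 9.0 4.0
[0.07010226 0.00182413 0.02105138] [[-0.    1.    0.  ]
 [-0.97 -0.   -0.26]
 [-0.26 -0.    0.97]]
```

Request:
apply_moves --series '[[[38,-15.3,4.9],[0,0,0]],[[38,-15.3,4.9],[0,0,0]],[[38,-15.3,4.9],[0,0,0]],[[38,-15.3,4.9],[0,0,0]],[[38,-15.3,4.9],[0,0,0]],[[38,-15.3,4.9],[0,0,0]],[[38,-15.3,4.9],[0,0,0]],[[38,-15.3,4.9],[0,0,0]],[[38,-15.3,4.9],[0,0,0.123]],[[0,0,0],[0,0,0.123]],[[0,0,0],[0,0,0.123]],[[0,0,0],[0,0,0.123]]]' --claw 1

```text
t: 1.1
tool_pos: [0.4821, -0.3123, 0.3601]
orientation: [-3.134, 0.201, 0.002]
force: [-0.0, -0.6, 0.5]
opening: 0.0928
gripper_force: 0.0
```

Request:
apply_moves --series '[[[0,0,0],[0,0,0]],[[0,0,0],[0,0,0]]]'

```text
t: 1.27
tool_pos: [0.4814, -0.3133, 0.3605]
orientation: [-3.135, 0.188, 0.001]
force: [0.3, 0.4, 0.7]
opening: 0.0932
gripper_force: 0.0
```

Run:
```python
from h import *
np.set_printoptions(precision=4,suppress=True)
snap('wrist','w1'); W,p=cloud('w1')
s=robot.read_state(); print(s['t'],s['tool_pos'],s['orientation'])
q=W.reshape(-1,3); m=(q[:,2]>.0125)&(q[:,2]<.03)&(abs(q[:,1]+.311)<.05)&(abs(q[:,0]-.484)<.1)
a=q[m][:,:2]; m0=a.mean(0);_,_,vt=np.linalg.svd(a-m0);d=vt[0];pr=(a-m0)@d;print(m.sum(),d,m0,m0+d*pr.min(),m0+d*pr.max(),np.median(q[m][:,2]))
```

```text
1.3167 [ 0.4814 -0.3135  0.3606] [-3.1356  0.1879  0.0007]
1193 [-0.9881  0.1541] [ 0.454  -0.3073] [ 0.521  -0.3178] [ 0.3836 -0.2964] 0.013270180037310059
```

View pics/w1.png

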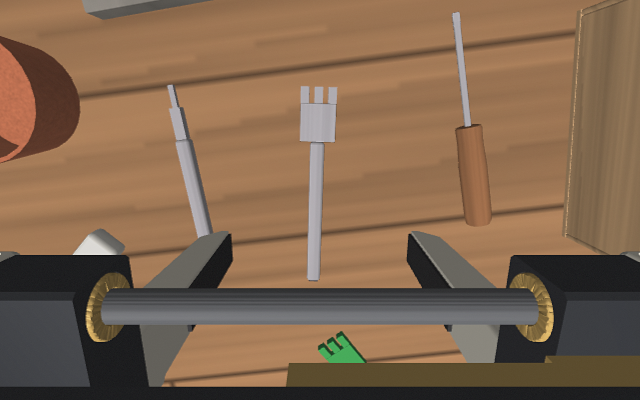

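The wrist view shows the claw chisel with its tooth tips at (319,86), its shank shoulder at (317.5,142), and the visible end of its butt at (314,280).

```bash
cat >> h.py <<'E'
def ray(f,u,v,h):
    z=np.load('pics/'+f+'.npz');fx,fy,cx,cy=z['k'];E=z['E'];o=-E[:3,:3].T@E[:3,3];d=E[:3,:3].T@np.array([(u-cx)/fx,(v-cy)/fy,1]);return o+d*(h-o[2])/d[2]
E
python3 - <<'E'
from h import *
np.set_printoptions(precision=4,suppress=True)
t=ray('w1',319,86,.011);h=ray('w1',317.5,142,.011);b=ray('w1',314,280,.014)
print(t,h,b,np.linalg.norm(t-b)); d=(t-b)[:2];y=np.arctan2(d[1],d[0]);c=(t+b)/2;print(y,c)
go([c[0],c[1],.022],Rt(y))
E
```

```text
[ 0.5726 -0.3259  0.011 ] [ 0.5216 -0.3182  0.011 ] [ 0.3771 -0.2965  0.014 ] 0.19765037358977947
-0.14893779820549158 [ 0.4749 -0.3112  0.0125]
t 1.32 F [ 0.2 -0.7  0.2] open 0.0926 shift [ -6.7  -1.4 171.6] turn [-0.     0.     0.029] rows 5.0 1.0
```

Request:
apply_moves --series '[[[-3.5,-0.7,35],[0,0,0.029]],[[-3.5,-0.7,35],[0,0,0]],[[0,0,35],[0,0,0]],[[0,0,30],[0,0,0]],[[0,0,20],[0,0,0]],[[0,0,10],[0,0,0]],[[0,0,6],[0,0,0]],[[0,0,0],[0,0,0]],[[0,0,0],[0,0,0]]]'

```text
t: 2.07
tool_pos: [0.4753, -0.3117, 0.1912]
orientation: [3.132, -0.239, 0.002]
force: [0.2, 0.3, -0.1]
opening: 0.093
gripper_force: 0.0
```

Request:
apply_moves --series '[[[0,0,0],[0,0,0]],[[0,0,0],[0,0,0]],[[0,0,0],[0,0,0]],[[0,0,0],[0,0,0]],[[0,0,0],[0,0,0]],[[0,0,0],[0,0,0]],[[0,0,0],[0,0,0]],[[0,0,0],[0,0,0]]]' --claw 0 --newtons 45

```text
t: 2.73
tool_pos: [0.4747, -0.3111, 0.1899]
orientation: [-3.132, 0.24, 0.0]
force: [1.3, 0.4, -0.7]
opening: 0.0444
gripper_force: 0.0
```

Run:
```python
from h import *
s=robot.read_state(); print(here(),s['opening'],s['gripper_force'],s['force'])
go([.475,-.311,.2],Rt(-.149))
```

```text
[ 0.47472137 -0.31108961  0.02289093] 0.04437677398428464 0.0 [ 1.29222767  0.41704621 -0.6817804 ]
t 2.73 F [ 1.3  0.4 -0.7] open 0.0444 shift [ 2.000e-01 -1.000e-01 -1.771e+02] turn [-0.     0.    -0.004] rows 5.0 1.0
```

Request:
apply_moves --series '[[[0,0,0.5],[0,0,0]],[[0,0,0],[0,0,0]],[[0,0,0],[0,0,0]],[[0,0,0],[0,0,0]],[[0,0,0],[0,0,0]],[[0,0,0],[0,0,0]],[[0,0,0],[0,0,0]],[[0,0,0],[0,0,0]],[[0,0,0],[0,0,0]]]'

```text
t: 3.48
tool_pos: [0.4748, -0.311, 0.1893]
orientation: [-3.132, 0.24, 0.0]
force: [0.4, 1.4, -0.3]
opening: 0.014
gripper_force: 45.0
```

Request:
apply_moves --series '[[[0,0,-10],[0,0,0]],[[0,0,-30],[0,0,0]],[[0,0,-40],[0,0,0]],[[0,0,-40],[0,0,0]],[[0,0,-40],[0,0,0]],[[0,0,-20],[0,0,0]],[[0,0,0],[0,0,0]],[[0,0,0],[0,0,0]],[[0,0,0],[0,0,0]]]'

```text
t: 4.23
tool_pos: [0.4742, -0.3108, 0.3676]
orientation: [-3.131, 0.24, 0.004]
force: [-0.2, -0.3, -4.7]
opening: 0.0133
gripper_force: 45.0
```

```bash
cat >> h.py <<'E'
TE=np.array([.100,0,.182]) # teeth centre in tool frame
def goteeth(pos,Rg):
    p=np.array(pos)-Rg.apply(TE); go(p,Rg,False)
E
python3 - <<'E'
from h import *
snap('wrist','w2');W,p=cloud('w2'); s=robot.read_state(); Rc=R.from_rotvec(s['orientation'])
q=Rc.inv().apply(W.reshape(-1,3)-s['tool_pos'])
m=(abs(q[:,1])<.03)&(abs(q[:,2]-.18)<.03)&(q[:,0]>.03)&(q[:,0]<.13); a=q[m]; print(len(a),a.min(0),a.max(0))
for x in np.arange(.04,.12,.01):
  b=a[abs(a[:,0]-x)<.004]; print(round(x,3),len(b),np.median(b,0) if len(b) else '', b[:,1].min() if len(b) else '',b[:,1].max() if len(b) else '')
print(here())
goteeth([.60,-.042,.15],Rt(0,45))
cv2.imwrite('pics/w2c.png',cv2.resize(p[50:200,220:420],None,fx=4,fy=4))
E
```

```text
9040 [ 0.03000348 -0.01478887  0.17376216] [0.09960062 0.0194028  0.18467874]
0.04 483 [0.04005021 0.00230753 0.1756091 ] -0.004888161110283299 0.009123844166660521
0.05 968 [0.05079386 0.00232602 0.17826803] -0.014771012446546687 0.018890865052960542
0.06 1242 [0.06008955 0.0023391  0.17842118] -0.014596901251699306 0.01930971948638934
0.07 1345 [0.07000447 0.00189874 0.17837982] -0.014788868963709317 0.019233456508567014
0.08 1418 [0.0800014  0.00235995 0.17839593] -0.014437044900793719 0.019182914628155016
0.09 1077 [0.09010265 0.00237045 0.17840603] -0.014632748519180566 0.019346937006939756
0.1 481 [0.09774415 0.00194029 0.17841525] -0.014654038769060459 0.0193807515594739
0.11 0   
[ 0.47348574 -0.31028556  0.19973265]
t 4.28 F [-0.3  0.6 -3.1] open 0.0138 shift [ 140.8 -293.6   17.4] turn [-0.062 -0.78  -0.144] rows 8.0 7.0
```

View pics/w2c.png

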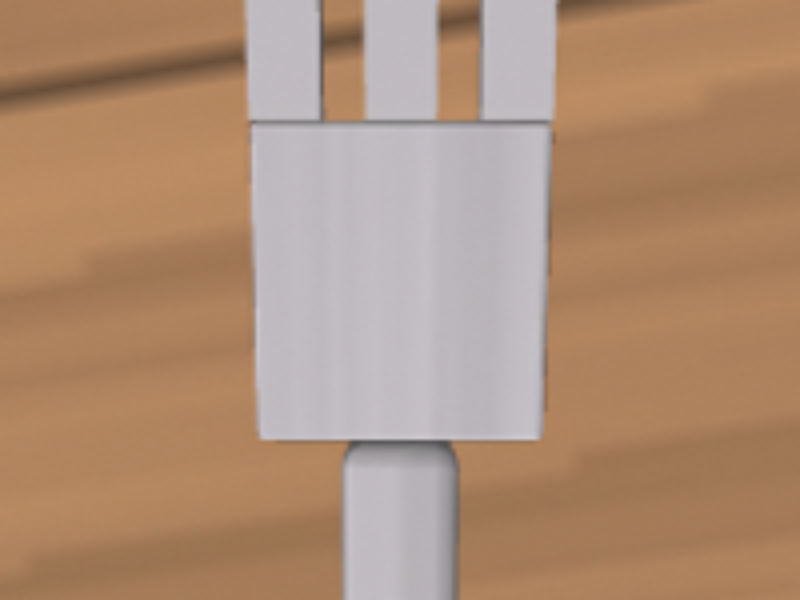

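Request:
apply_moves --series '[[[17.6,-36.7,2.2],[0,0,0]],[[17.6,-36.7,2.2],[0,0,0]],[[17.6,-36.7,2.2],[0,0,0]],[[17.6,-36.7,2.2],[0,0,0]],[[17.6,-36.7,2.2],[0,0,0]],[[17.6,-36.7,2.2],[0,0,0]],[[17.6,-36.7,2.2],[0,0,0]],[[17.6,-36.7,2.2],[0,0,0]],[[0,0,0],[-0.009,-0.111,-0.02]],[[0,0,0],[-0.009,-0.111,-0.02]],[[0,0,0],[-0.009,-0.111,-0.02]],[[0,0,0],[-0.009,-0.111,-0.02]]]'

```text
t: 5.28
tool_pos: [0.6583, -0.0419, 0.3491]
orientation: [3.057, -0.107, -0.708]
force: [-0.4, 0.3, -3.3]
opening: 0.0138
gripper_force: 45.0
```

Request:
apply_moves --series '[[[0,0,0],[-0.009,-0.111,-0.02]],[[0,0,0],[-0.009,-0.111,-0.02]],[[0,0,0],[-0.009,-0.111,-0.02]],[[0,0,0],[0,0,0]],[[0,0,0],[0,0,0]]]'

```text
t: 5.7
tool_pos: [0.6588, -0.0423, 0.3475]
orientation: [2.902, -0.008, -1.195]
force: [0.0, 0.4, -3.2]
opening: 0.0135
gripper_force: 45.0
```

Run:
```python
from h import *
snap('wrist','w3');snap('scene','s3')
s=robot.read_state(); Rc=R.from_rotvec(s['orientation']); print('teeth',s['tool_pos']+Rc.apply(TE),'tcp',s['tool_pos'])
W,p=cloud('w3'); q=W.reshape(-1,3); r=q[(q[:,2]>.055)&(q[:,2]<.066)&(abs(q[:,0]-.6)<.09)&(abs(q[:,1]+.042)<.09)]; print(len(r)); print(cv2.minEnclosingCircle(r[:,:2].astype(np.float32)) if len(r) else '')
go([0,0,0],Rt(0,45)); goteeth([.60,-.042,.035],Rt(0,45))
```

```text
teeth [ 0.60255595 -0.04326292  0.15080968] tcp [ 0.65871447 -0.04246347  0.35073362]
1343
((0.5705196857452393, -0.043295662850141525), 0.04845017194747925)
t 5.8 F [ 0.2  1.  -3.4] open 0.0133 shift [-223.   -41.5  544.7] turn [ 0.001 -0.009 -0.006] rows 14.0 1.0
t 5.8 F [ 0.2  1.  -3.4] open 0.0133 shift [81.  -1.1 83.5] turn [ 0.001 -0.009 -0.006] rows 3.0 1.0
```

View pics/w3.png

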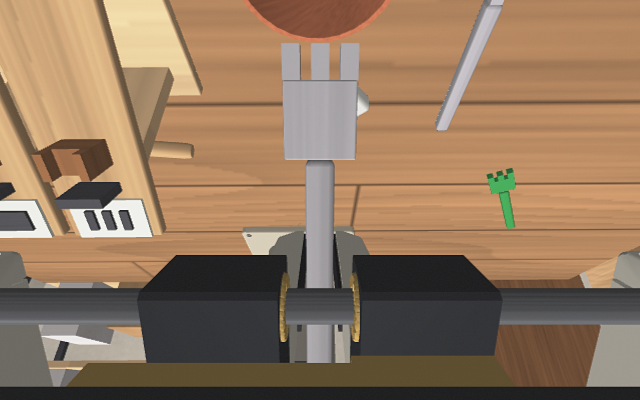

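Request:
apply_moves --series '[[[20,0,21],[0,0,0]],[[20,0,21],[0,0,0]],[[20,0,21],[0,0,0]],[[10,0,10.5],[0,0,0]],[[10,0,10.5],[0,0,0]],[[0,0,0],[0,0,0]],[[0,0,0],[0,0,0]],[[0,0,0],[0,0,0]],[[0,0,0],[0,0,0]]]'

```text
t: 6.55
tool_pos: [0.6574, -0.0431, 0.2382]
orientation: [2.905, -0.008, -1.186]
force: [-0.1, 0.4, -2.4]
opening: 0.0133
gripper_force: 45.0
```

Run:
```python
from h import *
s=robot.read_state(); Rc=R.from_rotvec(s['orientation']); print('teeth',s['tool_pos']+Rc.apply(TE),s['force'])
snap('scene','s4'); p=np.load('pics/s4.npz')['p']; cv2.imwrite('pics/s4c.png',cv2.resize(p[120:320,250:500],None,fx=3,fy=3))
```

```text
teeth [ 0.6014334  -0.04397549  0.03824794] [-0.10774452  0.35338414 -2.40786285]
```

View pics/s4c.png

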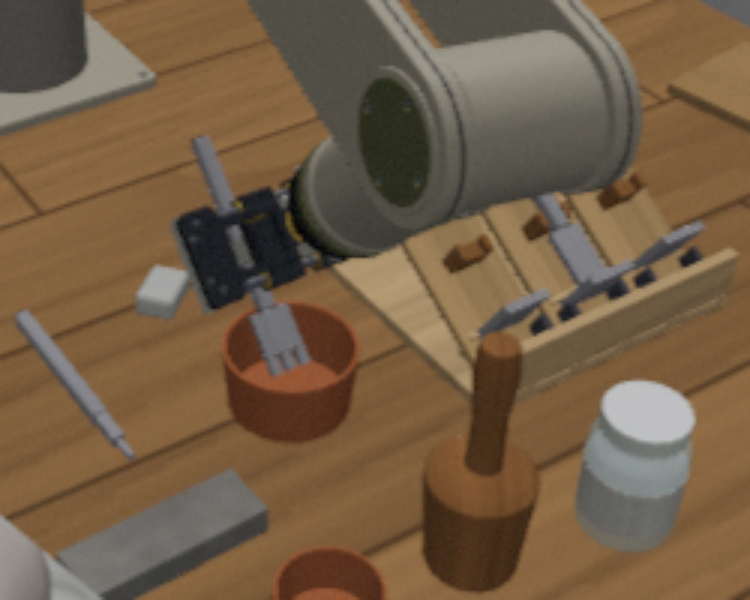

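The picture shows the teeth inside the pot, below its rim, with the pot undisturbed. Now I'll raise the chisel.

Request:
apply_moves --series '[[[-15,0,-15],[0,0,0]],[[-25,0,-25],[0,0,0]],[[-28,0,-28],[0,0,0]],[[-28,0,-28],[0,0,0]],[[-20,0,-20],[0,0,0]],[[0,0,0],[0,0,0]],[[0,0,0],[0,0,0]]]'

```text
t: 7.18
tool_pos: [0.6559, -0.0422, 0.4036]
orientation: [2.907, -0.009, -1.181]
force: [-0.2, 0.7, -3.2]
opening: 0.0138
gripper_force: 45.0
```

```bash
cat >> h.py <<'E'
def Cr(yaw=0): # cradle rotation
    return np.column_stack([[-.8660254,0,.5],[0,-1,0],[.5,0,.8660254]]) if yaw==0 else R.from_euler('z',yaw).as_matrix()@Cr()
CO=np.array([.563,.1266,.094])
def gocr(x,y,z,yaw=0,dx=0):
    """tool move that brings chisel origin to (x,y,z) m in cradle"""
    Rg=Rt(yaw,30); p=CO+Cr(yaw)@np.array([x,y,z]); go(p-Rg.apply([0,0,.189]),Rg,False)
E
python3 - <<'E'
from h import *
np.set_printoptions(precision=4,suppress=True)
W,p=cloud('top0'); q=(W.reshape(-1,3)-CO)@Cr()
for n,m in dict(lab=(abs(q[:,0]-.133)<.008)&(abs(q[:,1])<.012)&(abs(q[:,2])<.03), board=(abs(q[:,0]-.02)<.03)&(abs(q[:,1])<.015)&(abs(q[:,2])<.05),
  plate=(q[:,0]<-.08)&(q[:,0]>-.13)&(abs(q[:,1])<.018)&(q[:,2]<.05)&(q[:,2]>.015)).items():
  a=q[m]; print(n,len(a),np.median(a,0),a.min(0),a.max(0))
g=p.reshape(-1,3).astype(int); wh=(g.min(1)>190)&(abs(q[:,0]-.133)<.03)&(abs(q[:,2])<.03)&(abs(q[:,1])<.05); a=q[wh];print('white',len(a),a.min(0),a.max(0),a.mean(0))
gocr(.015,0,.085)
E
```

```text
lab 56 [ 0.1336 -0.0003 -0.002 ] [ 0.1252 -0.0117 -0.006 ] [0.141  0.0115 0.0039]
board 191 [ 0.0186 -0.0006 -0.0052] [-0.0097 -0.0149 -0.0112] [ 0.0469  0.0147 -0.0007]
plate 169 [-0.0984 -0.0003  0.0337] [-0.1297 -0.0173  0.0152] [-0.0938  0.0177  0.0499]
white 179 [ 0.1139 -0.0317 -0.0066] [0.1497 0.0261 0.0016] [ 0.133  -0.0032 -0.0031]
t 7.18 F [-0.2  0.7 -3.2] open 0.0138 shift [  66.4 -169.3   24.5] turn [ 0.003  0.248 -0.006] rows 5.0 3.0
```

```bash
sed -i 's/^CO=.*/CO=np.array([.5705,.1294,.107])/' h.py; python3 -c "
from h import *
gocr(.015,0,.075)"
```

```text
t 7.18 F [-0.2  0.7 -3.2] open 0.0138 shift [  65.1 -172.    19.6] turn [ 0.003  0.248 -0.006] rows 5.0 3.0
```

Request:
apply_moves --series '[[[13,-34.4,3.9],[0,0,0]],[[13,-34.4,3.9],[0,0,0]],[[13,-34.4,3.9],[0,0,0]],[[13,-34.4,3.9],[0,0,0]],[[13,-34.4,3.9],[0,0,0]],[[0,0,0],[0.001,0.083,-0.002]],[[0,0,0],[0.001,0.083,-0.002]],[[0,0,0],[0.001,0.083,-0.002]],[[0,0,0],[0,0,0]],[[0,0,0],[0,0,0]],[[0,0,0],[0,0,0]]]'

```text
t: 8.1
tool_pos: [0.6883, 0.1292, 0.3385]
orientation: [-3.029, 0.001, 0.829]
force: [-0.1, -1.7, -2.7]
opening: 0.0136
gripper_force: 45.0
```

Run:
```python
from h import *
np.set_printoptions(precision=4,suppress=True)
snap('wrist','w5'); gocr(.015,0,.075)
W,p=cloud('w5'); q=(W.reshape(-1,3)-CO)@Cr()
def st(n,m):
  a=q[m]; print(n,len(a),*( [np.median(a,0),a.min(0),a.max(0)] if len(a) else []))
st('plateface',(q[:,0]<-.085)&(q[:,0]>-.105)&(abs(q[:,1])<.05)&(q[:,2]<.045)&(q[:,2]>.0))
st('board',(abs(q[:,0]-.0)<.02)&(abs(q[:,1])<.03)&(abs(q[:,2]+.02)<.012))
st('saddlewalls',(abs(q[:,0]+.035)<.02)&(abs(q[:,1])<.03)&(abs(q[:,2]-.010)<.006))
st('head',(abs(q[:,0]+.06)<.03)&(abs(q[:,1])<.03)&(abs(q[:,2]-.085)<.015))
st('teeth',(q[:,0]<-.075)&(abs(q[:,1])<.03)&(abs(q[:,2]-.085)<.015))
```

```text
t 8.15 F [-0.3  0.3 -3.3] open 0.0133 shift [-1.5 -0.3 -4.5] turn [-0.001  0.01  -0.001] rows 1.0 1.0
plateface 1915 [-0.0981  0.001   0.0315] [-0.1044 -0.0208  0.    ] [-0.0962  0.0229  0.0346]
board 2176 [ 0.0008 -0.0115 -0.0217] [-0.0198 -0.03   -0.0242] [ 0.02    0.03   -0.0194]
saddlewalls 0
head 8132 [-0.0571  0.0021  0.0796] [-0.0837 -0.0151  0.0725] [-0.03    0.0192  0.0845]
teeth 1220 [-0.0794  0.0021  0.0792] [-0.0837 -0.015   0.0735] [-0.075   0.0192  0.0817]
```

View pics/w5.png

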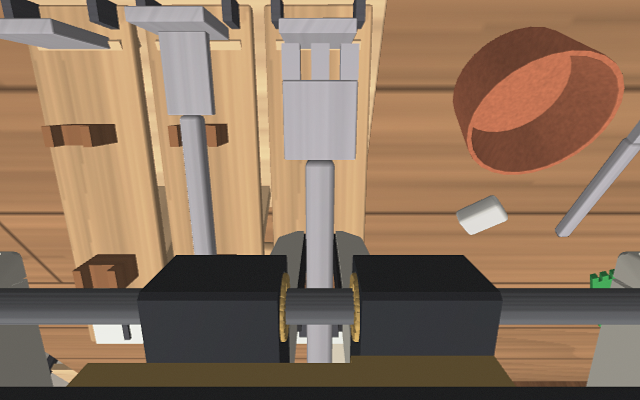

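```bash
sed -i 's/^CO=.*/CO=np.array([.5731,.1298,.1055])/' h.py
cat >> h.py <<'E'
def chis():
    s=robot.read_state();Rc=R.from_rotvec(s['orientation']);o=s['tool_pos']+Rc.apply([0,0,.189])
    print('chisel in cradle mm',(1000*(o-CO)@Cr()).round(1),'F cradle',(s['force']@Cr()).round(1),'pitch err',(Rc.inv()*Rt(0,30)).as_rotvec().round(4),'t',round(s['t'],2),s['opening'].round(4))
E
python3 -c "
from h import *
chis();gocr(.011,0,.016)"
```

```text
Traceback (most recent call last):
  File "h.py", line 32, in chis
    print('chisel in cradle mm',(1000*(o-CO)@Cr()).round(1),'F cradle',(s['force']@Cr()).round(1),'pitch err',(Rc.inv()*Rt(0,30)).as_rotvec().round(4),'t',round(s['t'],2),s['opening'].round(4))
                                                                                                                                                                           ^^^^^^^^^^^^^^^^^^
AttributeError: 'float' object has no attribute 'round'
```

```bash
sed -i "s/,s\['opening'\].round(4))/,round(s['opening'],4))/; s/\.1298/.1302/" h.py
python3 -c "
from h import *
chis();gocr(.011,0,.016)"
```

```text
chisel in cradle mm [18.5  0.9 70.4] F cradle [-1.3 -0.3 -3. ] pitch err [-0.0013  0.0103 -0.0006] t 8.15 0.0133
t 8.15 F [-0.3  0.3 -3.3] open 0.0133 shift [ 6.1 -1.1 54.4] turn [-0.001  0.01  -0.001] rows 2.0 1.0
```

Request:
apply_moves --series '[[[0,-1.1,0],[-0.001,0.01,-0.001]],[[2,0,12],[0,0,0]],[[2,0,14],[0,0,0]],[[2,0,12],[0,0,0]],[[0,0,8],[0,0,0]],[[0,0,5],[0,0,0]],[[0,0,3],[0,0,0]],[[0,0,0],[0,0,0]],[[0,0,0],[0,0,0]],[[0,0,0],[0,0,0]]]'

```text
t: 8.98
tool_pos: [0.6675, 0.1305, 0.2906]
orientation: [-3.036, -0.001, 0.805]
force: [-0.3, -0.3, -2.3]
opening: 0.0137
gripper_force: 45.0
```

Run:
```python
from h import *
np.set_printoptions(precision=4,suppress=True)
snap('wrist','w6');chis();gocr(.011,0,.016)
W,p=cloud('w6'); q=(W.reshape(-1,3)-CO)@Cr()
for n,m in dict(plate=(q[:,0]<-.085)&(q[:,0]>-.108)&(abs(q[:,1])<.05)&(q[:,2]<.045)&(q[:,2]>.026),head=(q[:,0]<-.075)&(abs(q[:,1])<.03)&(abs(q[:,2]-.023)<.008),board=(abs(q[:,0])<.02)&(abs(q[:,1])<.03)&(abs(q[:,2]+.02)<.012)).items():
  a=q[m]; print(n,len(a),*( [np.percentile(a,k,axis=0) for k in (1,50,99)] if len(a) else []))
cv2.imwrite('pics/w6c.png',cv2.resize(p[0:200,220:420],None,fx=3,fy=3))
```

```text
chisel in cradle mm [ 9.8 -0.4 18.5] F cradle [-2.1 -0.4 -2.3] pitch err [-0.0003 -0.0052  0.001 ] t 9.03 0.0135
t 9.03 F [ 0.7  0.4 -3.1] open 0.0135 shift [-0.2  0.3  2.5] turn [-0.    -0.005  0.001] rows 1.0 1.0
plate 3088 [-0.1017 -0.0196  0.0268] [-0.0959  0.0016  0.0317] [-0.0852  0.0229  0.0337]
head 2881 [-0.1017 -0.0185  0.0158] [-0.0857  0.0016  0.0288] [-0.0753  0.022   0.0309]
board 3600 [-0.0197 -0.0296 -0.0231] [-0.0019 -0.0092 -0.0217] [ 0.0183  0.0296 -0.0202]
```

View pics/w6c.png

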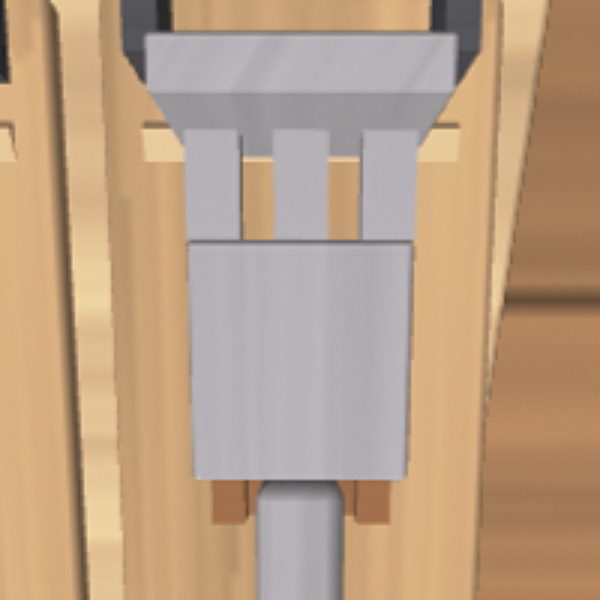

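Request:
apply_moves --series '[[[0,0.3,3],[0,-0.005,0]],[[2,0,0.5],[0,0,0]],[[2,0,0],[0,0,0]],[[2,0,0],[0,0,0]],[[0,0,0],[0,0,0]],[[0,0,0],[0,0,0]],[[0,0,0],[0,0,0]]]'

```text
t: 9.62
tool_pos: [0.6705, 0.1302, 0.2836]
orientation: [-3.034, -0.002, 0.816]
force: [-2.2, -0.9, -2.3]
opening: 0.0136
gripper_force: 45.0
```

```bash
python3 -c "
from h import *
chis();gocr(.001,0,.015)"
```

```text
chisel in cradle mm [ 5.  -0.1 13.9] F cradle [ 0.8  0.9 -3.1] pitch err [-0.0001  0.0017  0.001 ] t 9.62 0.0136
t 9.62 F [-2.2 -0.9 -2.3] open 0.0136 shift [ 3.7  0.  -1.1] turn [-0.     0.002  0.001] rows 1.0 1.0
```

Request:
apply_moves --series '[[[1.5,0,0],[0,0.002,0]],[[1.5,0,0],[0,0,0]],[[1.5,0,0],[0,0,0]],[[1.5,0,0],[0,0,0]],[[1.5,0,0],[0,0,0]],[[0,0,0],[0,0,0]],[[0,0,0],[0,0,0]],[[0,0,0],[0,0,0]]]'

```text
t: 10.28
tool_pos: [0.6768, 0.1302, 0.2798]
orientation: [-3.034, -0.002, 0.815]
force: [-6.9, -0.8, 1.2]
opening: 0.0135
gripper_force: 45.0
```

```bash
python3 -c "
from h import *
chis()
snap('wrist','w7');chis()"
```

```text
chisel in cradle mm [-2.4 -0.  13.8] F cradle [ 6.5  0.8 -2.4] pitch err [0.     0.0011 0.0011] t 10.28 0.0135
chisel in cradle mm [-2.4 -0.  13.8] F cradle [ 5.9  1.  -1.6] pitch err [-0.      0.001   0.0011] t 10.33 0.0135
```

Request:
apply_moves --series '[[[0,0,1.5],[0,0,0]],[[0,0,1.5],[0,0,0]],[[0,0,1.5],[0,0,0]],[[0,0,1.5],[0,0,0]],[[0,0,1.5],[0,0,0]],[[0,0,1.5],[0,0,0]],[[0,0,1.5],[0,0,0]],[[0,0,1],[0,0,0]],[[0,0,0],[0,0,0]],[[0,0,0],[0,0,0]]]'

```text
t: 11.17
tool_pos: [0.6717, 0.1303, 0.2709]
orientation: [-3.035, -0.001, 0.808]
force: [-2.1, -0.4, 6.5]
opening: 0.0131
gripper_force: 45.0
```

```bash
python3 -c "
from h import *
chis()"
```

```text
chisel in cradle mm [-3.3 -0.2  3.5] F cradle [5.1 0.4 4.6] pitch err [-0.0006 -0.0029  0.0011] t 11.17 0.0131
```

Request:
apply_moves --series '[[[0,0,1],[0,0,0]],[[0,0,1],[0,0,0]],[[0,0,0],[0,0,0]],[[0,0,0],[0,0,0]],[[0,0,0],[0,0,0]]]'

```text
t: 11.58
tool_pos: [0.6711, 0.1303, 0.2699]
orientation: [-3.035, -0.001, 0.806]
force: [1.3, 0.2, 8.0]
opening: 0.0136
gripper_force: 45.0
```

Run:
```python
from h import *
np.set_printoptions(precision=4,suppress=True)
chis()
snap('wrist','w8'); s=robot.read_state(); Rc=R.from_rotvec(s['orientation'])
W,p=cloud('w8'); q=(W.reshape(-1,3)-CO)@Cr()
for n,m in dict(shank=(abs(q[:,0]+.038)<.006)&(abs(q[:,1]-.0016)<.005)&(abs(q[:,2]-.014)<.02),head=(abs(q[:,0]+.067)<.012)&(abs(q[:,1])<.03)&(abs(q[:,2]-.01)<.015),tooth=(abs(q[:,0]+.091)<.004)&(abs(q[:,1])<.03)&(abs(q[:,2]-.01)<.008),wall=(abs(q[:,0]+.035)<.006)&(abs(abs(q[:,1]-.0016)-.013)<.002)&(abs(q[:,2]-.010)<.01),board=(abs(q[:,0])<.02)&(abs(q[:,1])<.03)&(abs(q[:,2]+.02)<.012),plate=(q[:,0]<-.095)&(q[:,0]>-.112)&(abs(q[:,1])<.02)&(q[:,2]<.045)&(q[:,2]>.026)).items():
  a=q[m]; print(n,len(a),*( [np.percentile(a,k,axis=0) for k in (2,50,98)] if len(a) else []))
```

```text
chisel in cradle mm [-3.5 -0.2  2.3] F cradle [ 2.9 -0.2  7.6] pitch err [-0.0008 -0.0043  0.0012] t 11.58 0.0136
shank 511 [-0.0438 -0.003   0.0153] [-0.0381  0.0017  0.0166] [-0.0323  0.0064  0.0179]
head 3988 [-0.0783 -0.0146  0.0133] [-0.0674  0.0017  0.0147] [-0.0555  0.0178  0.0161]
tooth 1147 [-0.0949 -0.0149  0.0123] [-0.0909  0.0013  0.0155] [-0.0872  0.0181  0.0169]
wall 374 [-0.0407 -0.0133  0.007 ] [-0.0349  0.0015  0.0082] [-0.0292  0.0162  0.0095]
board 2164 [-0.0195 -0.0295 -0.023 ] [-0.0103 -0.0092 -0.0217] [ 0.0047  0.0294 -0.0204]
plate 2778 [-0.1101 -0.0191  0.0271] [-0.1058  0.0002  0.032 ] [-0.1023  0.0192  0.0336]
```

Request:
apply_moves --series '[[[0,0,0],[0,0,0]],[[0,0,0],[0,0,0]],[[0,0,0],[0,0,0]],[[0,0,0],[0,0,0]],[[0,0,0],[0,0,0]],[[0,0,0],[0,0,0]]]' --claw 0.4

```text
t: 12.13
tool_pos: [0.6703, 0.1302, 0.2678]
orientation: [-3.034, -0.001, 0.812]
force: [0.6, -0.1, -0.2]
opening: 0.0373
gripper_force: 0.0
```

Request:
apply_moves --series '[[[0,0,-10],[0,0,0]],[[0,0,-15],[0,0,0]],[[0,0,-15],[0,0,0]],[[10,0,0],[0,0,0]],[[12,0,0],[0,0,0]],[[10,0,0],[0,0,0]],[[0,0,0],[0,0,0]],[[0,0,0],[0,0,0]],[[0,0,0],[0,0,0]]]'

```text
t: 12.88
tool_pos: [0.7177, 0.1303, 0.2868]
orientation: [-3.034, -0.002, 0.813]
force: [-0.1, -0.6, 0.6]
opening: 0.0369
gripper_force: 0.0
```

```bash
cat > m.py <<'E'
from h import *
import sys
np.set_printoptions(precision=4,suppress=True)
f=sys.argv[1]
chis()
snap('wrist',f)
W,p=cloud(f); q=(W.reshape(-1,3)-CO)@Cr()
for n,m in dict(head=(abs(q[:,0]+.067)<.012)&(abs(q[:,1])<.012)&(abs(q[:,2]-.01)<.015),wall=(abs(q[:,0]+.035)<.006)&(abs(abs(q[:,1]-.0016)-.013)<.002)&(abs(q[:,2]-.010)<.01),shank=(abs(q[:,0]+.035)<.006)&(abs(q[:,1]-.0016)<.004)&(abs(q[:,2]-.014)<.012),board=(abs(q[:,0])<.02)&(abs(q[:,1])<.03)&(abs(q[:,2]+.02)<.012),plate=(q[:,0]<-.095)&(q[:,0]>-.112)&(abs(q[:,1])<.02)&(q[:,2]<.045)&(q[:,2]>.026)).items():
  a=q[m]; print(n,len(a),*( [np.percentile(a,k,axis=0) for k in (2,50,98)] if len(a) else []))
E
python3 m.py w9
```

```text
chisel in cradle mm [-34.7  -0.1  40.3] F cradle [0.4 0.6 0.4] pitch err [-0.0001 -0.0003  0.0011] t 12.88 0.0369
head 1636 [-0.0788 -0.0115  0.0135] [-0.0673  0.0001  0.015 ] [-0.0556  0.0117  0.0163]
wall 240 [-0.0407 -0.0133  0.0071] [-0.0347 -0.0095  0.0083] [-0.0291  0.0164  0.0094]
shank 249 [-0.0407 -0.0024  0.0156] [-0.0352  0.0019  0.0168] [-0.0293  0.0055  0.0182]
board 2379 [-0.0188 -0.025  -0.0229] [ 0.0011 -0.0068 -0.0216] [ 0.0193  0.0276 -0.0203]
plate 1248 [-0.1072 -0.0191  0.0308] [-0.1037 -0.0002  0.0321] [-0.0997  0.0192  0.0335]
```

Request:
apply_moves --series '[[[0,0,0],[0,0,0]],[[0,0,0],[0,0,0]],[[0,0,0],[0,0,0]],[[0,0,0],[0,0,0]],[[0,0,6],[0,0,0]],[[0,0,8],[0,0,0]],[[0,0,5],[0,0,0]],[[0,0,3],[0,0,0]],[[0,0,1],[0,0,0]],[[0,0,1],[0,0,0]],[[0,0,0],[0,0,0]]]' --claw 0 --newtons 10

```text
t: 13.85
tool_pos: [0.706, 0.1303, 0.266]
orientation: [-3.034, -0.001, 0.812]
force: [0.6, 0.4, 0.2]
opening: 0.0001
gripper_force: 0.0
```

```bash
python3 -c "
from h import *
chis()"
```

```text
chisel in cradle mm [-34.9  -0.1  16.4] F cradle [-0.4 -0.4  0.5] pitch err [-0.0002 -0.0006  0.001 ] t 13.85 0.0001
```

Tips are at about z = 19.4 mm and just above the shank. I'll press in small steps.

Request:
apply_moves --series '[[[0,0,0.7],[0,0,0]],[[0,0,0.7],[0,0,0]],[[0,0,0.7],[0,0,0]],[[0,0,0],[0,0,0]],[[0,0,0],[0,0,0]]]'

```text
t: 14.27
tool_pos: [0.7051, 0.1303, 0.2646]
orientation: [-3.035, -0.001, 0.811]
force: [1.0, 0.2, 1.6]
opening: 0.0006
gripper_force: 1.0
```

Request:
apply_moves --series '[[[0,0,0.6],[0,0,0]],[[0,0,0.6],[0,0,0]],[[0,0,0],[0,0,0]],[[0,0,0],[0,0,0]]]'

```text
t: 14.6
tool_pos: [0.7046, 0.1303, 0.2636]
orientation: [-3.035, -0.001, 0.81]
force: [3.4, 0.3, 3.5]
opening: 0.0004
gripper_force: 2.1
```

```bash
python3 -c "
from h import *
chis()"
```

```text
chisel in cradle mm [-35.2  -0.1  13.6] F cradle [-1.2 -0.3  4.7] pitch err [-0.0003 -0.0018  0.001 ] t 14.6 0.0004
```

Request:
apply_moves --series '[[[0,0,0.6],[0,0,0]],[[0,0,0.6],[0,0,0]],[[0,0,0],[0,0,0]],[[0,0,0],[0,0,0]]]'

```text
t: 14.93
tool_pos: [0.7039, 0.1303, 0.2621]
orientation: [-3.035, -0.001, 0.811]
force: [5.0, -0.4, 1.9]
opening: 0.0004
gripper_force: 2.1
```

Request:
apply_moves --series '[[[0,0,0.6],[0,0,0]],[[0,0,0.6],[0,0,0]],[[0,0,0],[0,0,0]],[[0,0,0],[0,0,0]]]'

```text
t: 15.27
tool_pos: [0.7034, 0.1302, 0.2611]
orientation: [-3.035, -0.001, 0.81]
force: [5.4, -0.0, 1.1]
opening: 0.0003
gripper_force: 2.2
```

```bash
python3 -c "
from h import *
chis()"
```

```text
chisel in cradle mm [-35.3  -0.1  10.9] F cradle [-4.1  0.   3.6] pitch err [-0.0003 -0.0017  0.001 ] t 15.27 0.0003
```

Request:
apply_moves --series '[[[0,0,0.7],[0,0,0]],[[0,0,0.7],[0,0,0]],[[0,0,0],[0,0,0]],[[0,0,0],[0,0,0]]]'

```text
t: 15.6
tool_pos: [0.7029, 0.1302, 0.2606]
orientation: [-3.035, -0.001, 0.809]
force: [7.1, -0.1, 4.6]
opening: 0.0006
gripper_force: 3.6
```

Request:
apply_moves --series '[[[0,0,0.5],[0,0,0]],[[0,0,0],[0,0,0]],[[0,0,0],[0,0,0]]]'

```text
t: 15.85
tool_pos: [0.7028, 0.1302, 0.2607]
orientation: [-3.035, -0.001, 0.807]
force: [7.5, -0.3, 6.5]
opening: 0.0008
gripper_force: 4.5
```

```bash
python3 -c "
from h import *
chis()"
```

```text
chisel in cradle mm [-35.4  -0.1  10.3] F cradle [-3.2  0.3  9.3] pitch err [-0.0005 -0.0036  0.001 ] t 15.85 0.0008
```

Force is rising with no further motion, so the chisel has bottomed out. I'll retreat and check it.

Request:
apply_moves --series '[[[0,0,-4],[0,0,0]],[[0,0,-12],[0,0,0]],[[0,0,-20],[0,0,0]],[[0,0,-25],[0,0,0]],[[0,0,-25],[0,0,0]],[[0,0,-25],[0,0,0]],[[0,0,0],[0,0,0]],[[0,0,0],[0,0,0]],[[0,0,0],[0,0,0]]]'

```text
t: 16.6
tool_pos: [0.7573, 0.1303, 0.3535]
orientation: [-3.034, -0.002, 0.816]
force: [-0.7, -1.1, 0.1]
opening: 0.0002
gripper_force: 0.0
```

```bash
python3 m.py w10
```

```text
chisel in cradle mm [-35.1  -0.1 117.9] F cradle [ 0.7  1.1 -0.3] pitch err [0.0001 0.0021 0.001 ] t 16.6 0.0002
head 841 [-0.0789 -0.0113  0.0079] [-0.0675  0.0004  0.0093] [-0.0557  0.0114  0.0106]
wall 130 [-0.0409 -0.0133  0.007 ] [-0.0355 -0.0098  0.0084] [-0.0294  0.0165  0.0095]
shank 135 [-0.0409 -0.0022  0.011 ] [-0.035   0.0012  0.0124] [-0.0297  0.0054  0.0138]
board 1403 [-0.0191 -0.0293 -0.023 ] [-0.0043 -0.0084 -0.0216] [ 0.0125  0.0292 -0.0203]
plate 613 [-0.1073 -0.0192  0.0306] [-0.1038  0.0006  0.0322] [-0.0996  0.019   0.0336]
```

View pics/w10.png

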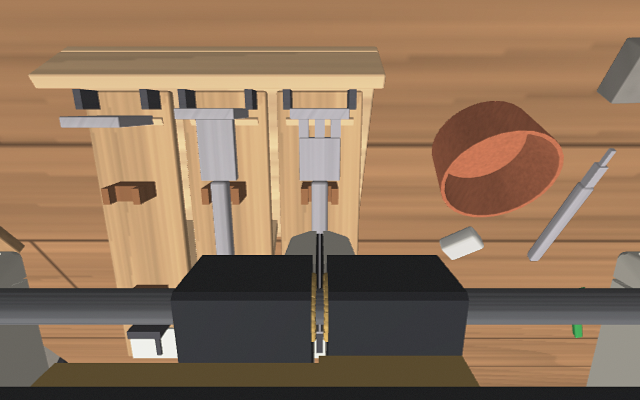

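The head and shank are at home height (11 mm and 14 mm). I'll move up the slope to check the butt by depth.

Request:
apply_moves --series '[[[-25,0,-10],[0,0,0]],[[-30,0,-10],[0,0,0]],[[-30,0,-10],[0,0,0]],[[-30,0,-10],[0,0,0]],[[-25,0,0],[0,0,0]],[[0,0,0],[0,0,0]],[[0,0,0],[0,0,0]],[[0,0,0],[0,0,0]]]'

```text
t: 17.32
tool_pos: [0.6561, 0.1301, 0.4586]
orientation: [-3.034, -0.001, 0.815]
force: [-0.8, 0.4, 0.7]
opening: 0.0006
gripper_force: 0.0
```

Run:
```python
from h import *
np.set_printoptions(precision=4,suppress=True)
chis(); snap('wrist','w11'); snap('top','t11')
for f in ('w11','t11'):
  W,p=cloud(f)
  for off,n in ((0,'claw'),(.085,'flat')):
    q=(W.reshape(-1,3)-CO-[0,off,0])@Cr(); print(f,n)
    for lo in range(-60,125,10 if f=='t11' else 6):
      m=(q[:,0]>lo/1000)&(q[:,0]<(lo+5)/1000)&(abs(q[:,1]-.001)<.004)&(q[:,2]>-.025)&(q[:,2]<.04); 
      if m.sum()>2: print((lo,m.sum(),round(np.median(q[m][:,2])*1000,1)),end=' ')
    print()
W,p=cloud('t11'); q=W[135:190,285:340].reshape(-1,3); r=q[(q[:,2]>.054)&(q[:,2]<.066)]; print('rim',cv2.minEnclosingCircle(r[:,:2].astype(np.float32)))
```

```text
chisel in cradle mm [104.9   0.1 158.3] F cradle [ 1.1 -0.4  0.2] pitch err [0.0001 0.0014 0.001 ] t 17.32 0.0006
w11 claw
(-60, np.int64(12), np.float64(8.4)) (-54, np.int64(65), np.float64(9.2)) (-48, np.int64(59), np.float64(12.0)) (-42, np.int64(68), np.float64(12.3)) (-36, np.int64(65), np.float64(12.1)) (-30, np.int64(60), np.float64(12.2)) (-24, np.int64(67), np.float64(12.3)) (-18, np.int64(60), np.float64(12.3)) (-12, np.int64(64), np.float64(12.2)) (-6, np.int64(59), np.float64(12.1)) (0, np.int64(57), np.float64(12.2)) (6, np.int64(50), np.float64(12.2)) (12, np.int64(47), np.float64(12.0)) (18, np.int64(47), np.float64(12.2)) (24, np.int64(40), np.float64(12.2)) (30, np.int64(40), np.float64(12.2)) (36, np.int64(43), np.float64(12.3)) (42, np.int64(48), np.float64(12.3)) (48, np.int64(48), np.float64(12.4)) (54, np.int64(40), np.float64(12.1)) (60, np.int64(48), np.float64(12.5)) (66, np.int64(39), np.float64(12.3)) (72, np.int64(47), np.float64(12.2)) (78, np.int64(40), np.float64(12.3)) (84, np.int64(42), np.float64(12.2)) (90, np.int64(44), np.float64(12.3)) (96, np.in
[... 845 characters left out ...]
loat64(12.0)) (48, np.int64(60), np.float64(12.1)) (54, np.int64(52), np.float64(12.2)) (60, np.int64(62), np.float64(12.0)) (66, np.int64(42), np.float64(12.4)) (72, np.int64(48), np.float64(12.2)) (78, np.int64(44), np.float64(12.3)) (84, np.int64(41), np.float64(12.4)) (90, np.int64(56), np.float64(11.9)) (96, np.int64(45), np.float64(10.8)) (102, np.int64(41), np.float64(6.4)) (114, np.int64(29), np.float64(-19.0)) (120, np.int64(43), np.float64(-18.2)) 
t11 claw
(-60, np.int64(5), np.float64(10.1)) (-50, np.int64(4), np.float64(12.6)) (-40, np.int64(5), np.float64(14.2)) (-30, np.int64(3), np.float64(-17.5)) 
t11 flat

rim ((0.5967361330986023, -0.04246070608496666), 0.0552101694047451)
```

The claw chisel's height profile matches the flat chisel, which is already home in the next slot. Its butt is behind the lip, the pot hasn't moved, and the gripper is clear.

```bash
python3 -c "
from plant import robot
print(robot.close_job())"
```

```text
the job is handed in; nothing more can be done
None
```

I dipped the claw chisel's teeth below the pot's rim, then clipped it home in the three-tooth slot and let go. I handed the job in at about 17.5 s with the pot unmoved; no verdict came back.

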